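# Set the bench dogs and hold a barrel head board in the jig

### The arm

A 6-joint arm with a two-finger parallel gripper is mounted at the origin on the work surface. World frame = base frame: x ahead of the robot, y to its left, z up, the work surface at z = 0. Lengths are in m, angles in rad, forces in N, time in s.
With the tool pointing down it reaches from about 0.375 to 0.975 m from the base axis. Payload 3.8 kg.
Tool frame: the origin (TCP) lies on the centre line of the jaws, within the pads' length; the fingertips stand 17 mm ahead of it and the grasp point (between the pads) lies 2 mm behind it (bot.tip_extent is the distance from the TCP to the fingertips, in m); z points along the fingers, y is the line along which they close (so a half turn about z gives the same grasp; the last joint's range is limited). The gripper opens to 85 mm and grips with 20 to 120 N. Pads are 22 mm wide; open, the fingers measure 114 mm over their backs; the gripper's body (76 mm by 85 mm) begins 54 mm behind the grasp point. The pads swing forward as they close: fully open they stand 13 mm farther back than shut.
Start: joints at [-1.377, 0.264, 1.604, -0, 1.274, -0.037], TCP at [0.154, -0.657, 0.248] pointing down, gripper open.
Joint ranges: [-2.63, 2.63], [-0.94, 2.18], [0.31, 2.57], [-1.31, 4.45], [0, 2.66], [-2.55, 2.55]. Speed limits (rad/s): [2.57, 2.57, 3.14, 3.14, 3.14, 3.14].

### API

Orientations are given as a rotation vector (axis times angle).
In Python, from workcell import readout, read_camera, finish_job, bot gives the robot as it stands.
- The arm moves only by the tool jog_arm, never from a script. Its argument "deltas" is one flat list of numbers, 7 for each row, row after row: the shift along the tool's x, y, z in m, then the turn, a rotation vector about the tool's x, y, z in degrees, then the gripper command: -1 is shut, 1 is fully open, values between are in proportion. A call has 1 to 8 rows; each row is the pose to reach, as a shift and turn from the pose commanded when the call began, along the tool's axes at that moment; what a row does not reach only later rows make up. A row lasts 1/10 s, in which the tool goes at most 50 mm and 8.59 degrees, less where a joint would pass 70% of its speed; a pose out of reach is approached as far as the arm can. A call with a gripper value outside its range is refused whole. The fingers move at their own pace and stop on an object; "squeeze" is the grip in N (left out, the last holds). Time passes only in rows, so rows that repeat a pose let the fingers close. It gives the time, the measured TCP pose, the force, the opening and the grip force at its end, in the units of the state.
- readout.read_state(): the state, without advancing time (a new reading comes with each control period).
- read_camera(name): name is "scene" or "top" or "wrist"; returns a dict with "color" (384x512x3 uint8, blue, green, red), "fx", "fy", "cx", "cy" (pixels), "origin" and "attitude" of the camera in the world. Camera axes: x right, y down, z forward; pixel columns grow to the right and rows downward; lengths in m; the calibration is good to about 2 mm. The wrist camera is an equidistant fisheye: a pixel r from the principal point sees the ray r / f radians off the axis. A picture is of the moment at which its call begins. There is no depth.
- finish_job(): hands the job in; it is judged then, once.
The state is a dict: "time": time; "q": joint angles; "joint_vel": joint speeds; "joint_torque": joint torques, N m; "tool_pos": TCP position; "tcp_rot": TCP orientation; "wrist_force": force on the tool from outside, world axes, zero at the start; "torque": the same for the moment, N m; "width": opening from 0.0 (shut) to 1.0 (fully open); "grip_force": force on a finger pad.
Only numpy, scipy, OpenCV 4.12 (cv2) and the standard library are available. Lean on these libraries where they do the work, as an engineer would, in place of code of your own. Each camera call takes 0.05 s, during which the arm holds its last target. There are 200 camera calls.

### The job

Stand the two wooden dogs in the two bores of the jig's bed, one each, pushed or dropped fully home, and leave them there. Then slide the bevelled head board flush against the metal fence with its end up against the dogs, and finish while still holding it there with one firm diagonal push of the fingers, pressed against the fence and down on the bed at once; do not let go at the end. Leave the bottle, the tape roll and the blue tin alone.

Things in the scene. Friction and masses are not known exactly. Their poses are not given: they have to be found in the camera images.
- jig: The jig, fixed on the bench: dark wood base 250 x 310 x 8 mm carrying the bed and the fence. Origin: centre of the base's underside, on the bench top. Its x axis points to the fence (away from the robot), its y axis along the fence towards the end with the bores; it stands turned by up to 0.3 rad.
- bed: White laminate bed of the jig, 220 (jig x) x 280 (jig y) x 36 mm, centred on the jig; top face 44 mm above the bench. The board lies and slides on it. Origin: centre of its underside, 8 mm above the bench; axes as the jig's.
- fence: Aluminium fence fixed on the far edge of the bed, 25 x 280 mm, standing 30 mm above the bed. Origin: centre of its underside, at the height of the bed's top, at jig x = +97.5 mm; the face that the board goes against lies 12.5 mm nearer the robot, at jig x = +85 mm.
- bed_hole0 (a point): Centre of the mouth, level with the bed's top, of the round bore nearer the fence, at jig x +60, y +105 mm. Bore 19.5 mm wide, 30 mm deep, blind, mouth chamfered 2 mm.
- bed_hole1 (a point): The same for the other bore, at jig x +20, y +105 mm.
- dog_a: A loose bench dog: plain round dark wood peg, 18 mm in diameter, 70 mm long, 50 g, foot chamfered; stands upright on the bench to the left of the jig. Origin: centre of its foot; z up along the peg. Fully home in a bore, 40 mm of it stand out of the bed. The dogs are alike: either may go in either bore.
- dog_b: The second bench dog, the same as dog_a.
- board: Loose oak head board on the bed, 70 mm (its x) x 120 mm (y) x 28 mm thick, about 0.2 kg. Origin: centre of its underside; z up. -x side towards the robot, bevelled. Starts up to 0.3 rad askew, clear of fence and bores. Seated, its straight +x edge lies along the fence and its +y end against the two dogs: origin at jig x +50, y +36 mm.
- bevel (a point): Middle of the board's bevel: 45 degree face along its whole -x long edge, from 14 mm up at board x = -35 mm to 28 mm up at x = -21 mm; a place to push down and towards the fence. A firm push is 10 to 25 N, clearly downward but flatter than 45 degrees, since bed friction (0.4 to 0.6) takes part of it.
- bottle: Green glass bottle, 66 mm in diameter, 220 mm high, on the bench to the right; leave alone. Origin: centre of its underside.
- tape: Yellow roll of tape, 100 mm in diameter, 30 mm high, on the bench to the right; leave alone. Origin: centre of its underside.
- tin: Blue tin with a steel lid, 64 mm in diameter, 90 mm high, on the bench at the far left; leave alone. Origin: centre of its underside.
There are look-alikes about, which are no part of the job. Leave any red or turquoise look-alike of the dog_a alone.

How it is judged:
On the way, in this order (a step that is already met when the one before it is completed fails the run):
1. both dogs stand fully home in the bores, one in each, released (((horizontal distance between dog_a and bed_hole0 below 0.004 m and z of dog_a in the frame of bed_hole0 below -0.026 m and angle between each of dog_a, dog_b's own z axis and vertical below 0.13 rad and horizontal distance between dog_b and bed_hole1 below 0.004 m and z of dog_b in the frame of bed_hole1 below -0.026 m) or (horizontal distance between dog_a and bed_hole1 below 0.004 m and z of dog_a in the frame of bed_hole1 below -0.026 m and angle between each of dog_a, dog_b's own z axis and vertical below 0.13 rad and horizontal distance between dog_b and bed_hole0 below 0.004 m and z of dog_b in the frame of bed_hole0 below -0.026 m)) and contact force between the arm and dog_a below 0.05 N and contact force between the arm and dog_b below 0.05 N), for 0.2 s.
2. with the dogs in place, the board lies flush at the fence with its end at the dogs (((horizontal distance between dog_a and bed_hole0 below 0.004 m and z of dog_a in the frame of bed_hole0 below -0.026 m and angle between each of dog_a, dog_b's own z axis and vertical below 0.13 rad and horizontal distance between dog_b and bed_hole1 below 0.004 m and z of dog_b in the frame of bed_hole1 below -0.026 m) or (horizontal distance between dog_a and bed_hole1 below 0.004 m and z of dog_a in the frame of bed_hole1 below -0.026 m and angle between each of dog_a, dog_b's own z axis and vertical below 0.13 rad and horizontal distance between dog_b and bed_hole0 below 0.004 m and z of dog_b in the frame of bed_hole0 below -0.026 m)) and x of board in the frame of jig between 0.0465 and 0.0535 m and y of board in the frame of jig between 0.031 and 0.042 m and z of board in the frame of jig between 0.041 and 0.047 m and angle between the y axis of board and the y axis of jig, either way round below 0.05 rad and angle between board's own z axis and vertical below 0.05 rad), for 0.1 s.
At the end, for the whole second after the job is handed in: Dogs in the bores, one each (within 4 mm, 26 mm deep, upright within 0.13 rad), not touched; board flat, within 3.5 mm of the fence, 5 mm of the dogs, square within 0.05 rad, still, and held: fingers over 4 N, on fence over 2.5 N, on bed over 5 N (all of step 2 and contact force between the arm and dog_a below 0.05 N and contact force between the arm and dog_b below 0.05 N and contact force between board and fence above 2.5 N and contact force between board and bed above 5 N and contact force between the fingers and board above 4 N and linear speed of board below 0.02 m/s); the arm keeps its last pose, push and grip.
It fails at once if the bottle is disturbed (moved over 20 mm) (distance of bottle from where it was at the start of the episode above 0.02 m).
It fails at once if the tape is disturbed (moved over 20 mm) (distance of tape from where it was at the start of the episode above 0.02 m).
It fails at once if the tin is disturbed (moved over 20 mm) (distance of tin from where it was at the start of the episode above 0.02 m).
It also fails if it takes over 72 s, if anything falls off the work surface, if the arm or the gripper's body presses on something with over 40 N, if the wrist force passes 120 N, or if a joint passes its speed limit or range.

## Working session

There is one attempt and no reset: what is moved stays moved. The work goes in short steps, Python scripts to look and compute and a tool call to move; the robot and the scene stay as the last step left them, time stands still between calls to the robot, and variables do not carry over. Pictures are saved under pics/ and viewed, at most 10 in all, crops included, and the job is handed in when it is done.

Besides the shell and the picture viewer there is one more tool, called after "Emit:" as name(argument=value, ...) on one line, values as JSON. jog_arm: Moves the arm, as the interface text tells. Its arguments: {"type":"object","properties":{"deltas":{"type":"array"},"squeeze":{"type":"number"}},"required":["deltas"]}

```bash
ls; mkdir -p pics; cat > h.py <<'E'
import numpy as np,cv2
from scipy.spatial.transform import Rotation as R
from workcell import readout, read_camera, finish_job, bot
def att(c):
    a=np.array(c["attitude"],float)
    return a if a.shape==(3,3) else R.from_rotvec(a).as_matrix()
def ray(c,u,v,fish=False):
    x=(u-c["cx"])/c["fx"]; y=(v-c["cy"])/c["fy"]
    if fish:
        t=np.hypot(x,y); s=np.sin(t)/max(t,1e-9); d=np.array([x*s,y*s,np.cos(t)])
    else: d=np.array([x,y,1.])
    return att(c)@d
def onplane(c,u,v,z,fish=False):
    d=ray(c,u,v,fish); o=np.array(c["origin"]); return o+d*(z-o[2])/d[2]
def proj(c,p):
    q=att(c).T@(np.array(p)-np.array(c["origin"])); return c["fx"]*q[0]/q[2]+c["cx"],c["fy"]*q[1]/q[2]+c["cy"]
E
python3 - <<'E'
from h import *
for n in("scene","top"):
    c=read_camera(n); cv2.imwrite(f"pics/{n}0.png",c["color"]); print(n,{k:np.round(v,3) if k!="color" else 0 for k,v in c.items()})
print(readout.read_state())
E
```

```text
pics
scene {'color': 0, 'fx': np.float64(478.608), 'fy': np.float64(478.608), 'cx': np.float64(256.131), 'cy': np.float64(190.91), 'origin': array([ 1.164, -0.458,  1.069]), 'attitude': array([-2.25 , -1.19 ,  0.402])}
top {'color': 0, 'fx': np.float64(367.07), 'fy': np.float64(367.07), 'cx': np.float64(259.094), 'cy': np.float64(187.33), 'origin': array([ 0.378, -0.033,  1.206]), 'attitude': array([-2.114,  2.178, -0.158])}
{'time': 0.1, 'q': array([-1.37690665e+00,  2.64706344e-01,  1.60528439e+00,  1.35283526e-05,
        1.27370465e+00, -3.69116606e-02]), 'joint_vel': array([-7.88024240e-04,  3.88483925e-05, -3.24326858e-03,  1.34724612e-04,
       -2.95577629e-03,  1.20255538e-03]), 'joint_torque': array([ 5.76954335e-04, -5.16707754e+01, -3.68590128e+01, -2.44766204e-05,
        6.29110989e-03, -9.81493606e-07]), 'tool_pos': array([ 0.15428092, -0.65646484,  0.24704191]), 'tcp_rot': array([-3.11861445e+00, -3.61490054e-01,  2.38571292e-04]), 'wrist_force': array([0.23673261, 0.11292737, 0.00922426]), 'torque': array([-0.04582919, -0.00775147, -0.04578625]), 'grip_force': 0.0, 'width': 1.0024279113342696}
```

View pics/top0.png

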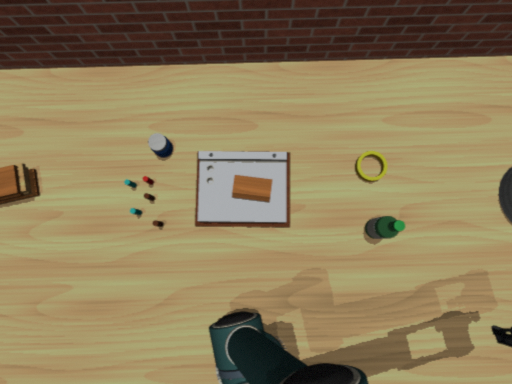

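View pics/scene0.png

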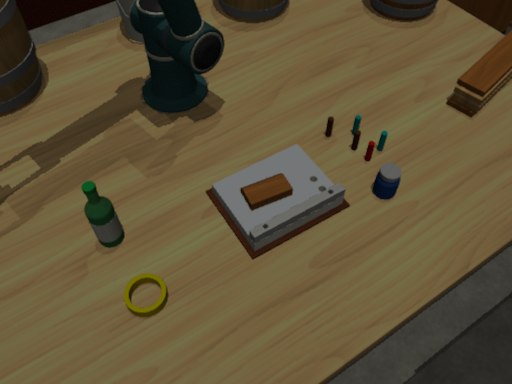

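The top view shows five pegs. Dark ones are at (150,197) and (158,224); the look-alikes are red at (148,180) and turquoise at (130,183) and (136,211). I choose the two dark ones. The bores are at (210,167) and (210,180), the board is at (252,188), and the tin is at (160,146). I'll measure these and make one close crop.

```bash
python3 - <<'E'
from h import *
c=read_camera("top"); im=c["color"]; s=read_camera("scene"); 
def scale(im,r,k): return cv2.resize(im[r[1]:r[3],r[0]:r[2]],None,fx=k,fy=k,interpolation=cv2.INTER_CUBIC)
a=scale(im,(120,140,295,232),4); b=scale(s["color"],(290,100,410,160),5)
b=cv2.copyMakeBorder(b,0,0,0,a.shape[1]-b.shape[1],0) if b.shape[1]<a.shape[1] else b
cv2.imwrite("pics/crop1.png",np.vstack([a,b[:230]])); print(a.shape,b.shape)
g=im.astype(int)
def blobs(m,mn,lab):
    n,l,st,ce=cv2.connectedComponentsWithStats(m.astype(np.uint8))
    for i in range(1,n):
        if st[i,4]>=mn: print(lab,st[i],ce[i].round(1))
roi=np.zeros(im.shape[:2],bool); roi[165:240,120:190]=1
blobs((g.max(2)<75)&roi,6,"dark")
# white bed
roi[:]=0; roi[145:235,190:297]=1
hsv=cv2.cvtColor(im,cv2.COLOR_BGR2HSV).astype(int)
m=(hsv[...,1]<60)&(hsv[...,2]>90)&roi
cnt=max(cv2.findContours(m.astype(np.uint8),0,2)[0],key=cv2.contourArea)
r=cv2.minAreaRect(cnt);print("bed",r)
for p in cv2.boxPoints(r): print(p,onplane(c,*p,.044).round(4))
mb=(hsv[...,1]>90)&(hsv[...,2]>70)&roi; mb[:172]=0; mb[205:]=0; mb[:,:225]=0; mb[:,278:]=0
cnt=max(cv2.findContours(mb.astype(np.uint8),0,2)[0],key=cv2.contourArea)
r=cv2.minAreaRect(cnt);print("board",r)
for p in cv2.boxPoints(r): print(p,onplane(c,*p,.072).round(4))
for p in((210,167),(210,180)): print("hole",onplane(c,*p,.044))
for p in((150,197),(158,224)): print("dog",onplane(c,*p,.035))
E
```

```text
(368, 700, 3) (300, 700, 3)
dark [147 179   6   6  22] [149.9 181.4]
dark [129 181   8   7  32] [132.4 184.2]
dark [147 195   8   6  34] [150.6 197.4]
dark [135 209   7   6  29] [138.  211.9]
dark [157 221   6   6  29] [159.5 223.6]
bed ((241.8228302001953, 190.9977569580078), (89.1067886352539, 61.08371353149414), 0.7252243161201477)
[196.88643 220.97325] [0.4472 0.1625 0.044 ]
[197.65959 159.89442] [0.6441 0.1591 0.044 ]
[286.75922 161.02226] [ 0.6319 -0.1288  0.044 ]
[285.98608 222.10109] [ 0.4353 -0.1184  0.044 ]
board ((251.50772094726562, 187.93846130371094), (37.45848846435547, 22.326250076293945), 7.125016689300537)
[231.5385 196.6923] [0.5176 0.0497 0.072 ]
[234.30772 174.53847] [0.5874 0.0398 0.072 ]
[271.47693 179.18462] [ 0.5691 -0.0763  0.072 ]
[268.7077  201.33846] [ 0.4997 -0.0653  0.072 ]
hole [0.61953955 0.11942706 0.044     ]
hole [0.57703695 0.11985448 0.044     ]
dog [0.5289324  0.31421675 0.035     ]
dog [0.44173842 0.2876234  0.035     ]
```

View pics/crop1.png

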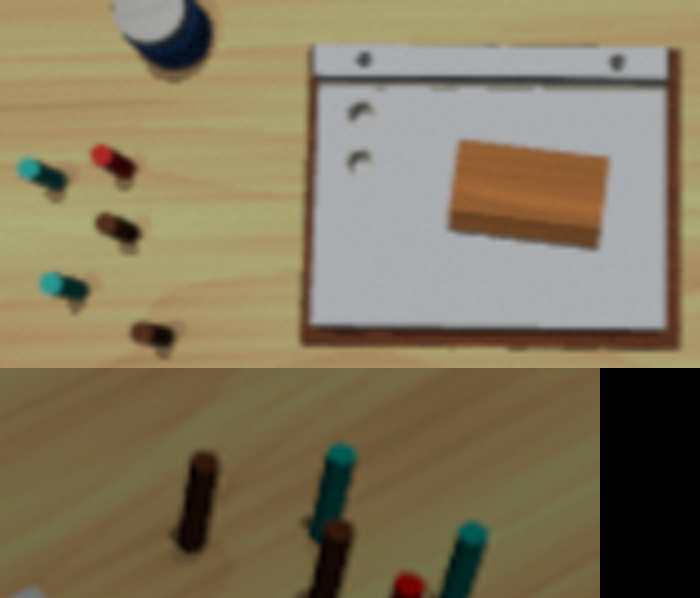

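The crop confirms the choice: two dark brown pegs, with tops at top-view px (146.5,195.7) and (155,223). The red and turquoise pegs are separate, and the bores are at (210,167) and (210,180).

```bash
cat >> h.py <<'E'
def delta(pos,yaw=None,rot=None):
    """tool-frame shift (m) & turn (deg) from present pose; yaw = world angle of tool x, tool down"""
    s=readout.read_state(); R0=R.from_rotvec(s["tcp_rot"])
    if rot is None: rot=down(yaw)
    return (R0.inv().apply(np.array(pos)-s["tool_pos"])).round(4),(R0.inv()*rot).as_rotvec(degrees=True).round(2)
def down(yaw):
    x=np.array([np.cos(yaw),np.sin(yaw),0]);z=np.array([0,0,-1.]);return R.from_matrix(np.c_[x,np.cross(z,x),z])
E
python3 - <<'E'
from h import *
c=read_camera("top"); s=readout.read_state(); w=read_camera("wrist")
M=R.from_rotvec(s["tcp_rot"]).as_matrix(); print(M.round(3))
print("wrist cam in tool",(M.T@(np.array(w["origin"])-s["tool_pos"])).round(4),(M.T@att(w)).round(3),w["fx"],w["cx"],w["cy"])
for n,p in dict(d1=(146.3,195.5),d2=(154.8,222.8),red=(145,178.5),t1=(127,182),t2=(132.5,210.5)).items(): print(n,onplane(c,*p,.07).round(3))
print("bottle",onplane(c,398,226,.22).round(3))
print(delta((.54,.2,.33),-.2))
print(delta((.54,.2,.33),0))
E
```

```text
[[ 0.973  0.229 -0.   ]
 [ 0.229 -0.973  0.001]
 [ 0.    -0.001 -1.   ]]
wrist cam in tool [ 0.0796 -0.0004 -0.1259] [[ 0.    -0.951 -0.308]
 [ 1.     0.    -0.   ]
 [ 0.    -0.308  0.951]] 297.3186396354542 259.10863588234673 189.73404544088032
d1 [0.529 0.315 0.07 ]
d2 [0.444 0.288 0.07 ]
red [0.583 0.32  0.07 ]
t1 [0.574 0.377 0.07 ]
t2 [0.484 0.357 0.07 ]
bottle [ 0.407 -0.404  0.22 ]
(array([ 0.5715, -0.746 , -0.0816]), array([-5.000e-02,  1.000e-02,  2.469e+01]))
(array([ 0.5715, -0.746 , -0.0816]), array([-5.000e-02,  1.000e-02,  1.323e+01]))
```

Emit:
jog_arm(deltas=[0, 0, -0.09, 0, 0, 0, 0.1, 0.02, -0.02, -0.09, 0, 0, 0, 0.1, 0.572, -0.746, -0.09, 0, 0, 13.2, 0.1, 0.572, -0.746, -0.09, 0, 0, 13.2, 0.1, 0.572, -0.746, -0.09, 0, 0, 13.2, 0.1, 0.572, -0.746, -0.09, 0, 0, 13.2, 0.1, 0.572, -0.746, -0.09, 0, 0, 13.2, 0.1, 0.572, -0.746, -0.09, 0, 0, 13.2, 0.1], squeeze=40)

```text
time: 1.1
tool_pos: [0.2918, -0.3571, 0.3384]
tcp_rot: [3.141, -0.0, 0.001]
wrist_force: [1.5, -0.8, 0.8]
width: 0.547
grip_force: 0.0
```

```bash
python3 -c "
from h import *
print(delta((.5,.2,.30),0),readout.read_state()['tool_pos'])"
```

```text
(array([ 0.208 , -0.5572,  0.0383]), array([ 0.02, -0.04, -0.02])) [ 0.29177108 -0.35713505  0.33840662]
```

Emit:
jog_arm(deltas=[0.2, -0.56, 0.0, 0, 0, 0, 0.1, 0.2, -0.56, 0.0, 0, 0, 0, 0.1, 0.2, -0.56, 0.0, 0, 0, 0, 0.1, 0.2, -0.56, 0.0, 0, 0, 0, 0.1, 0.2, -0.56, 0.0, 0, 0, 0, 0.1, 0.2, -0.56, 0.0, 0, 0, 0, 0.1, 0.2, -0.56, 0.0, 0, 0, 0, 0.1, 0.2, -0.56, 0.0, 0, 0, 0, 0.1])

```text
time: 1.9
tool_pos: [0.426, 0.0198, 0.3387]
tcp_rot: [3.141, 0.001, 0.002]
wrist_force: [1.6, -0.1, -0.2]
width: 0.549
grip_force: 0.0
```

Emit:
jog_arm(deltas=[0, -0.21, 0.05, 0, 0, 0, 0.1, 0, -0.21, 0.05, 0, 0, 0, 0.1, 0, -0.21, 0.05, 0, 0, 0, 0.1, 0, -0.21, 0.05, 0, 0, 0, 0.1, 0, -0.21, 0.05, 0, 0, 0, 0.1, 0, -0.21, 0.05, 0, 0, 0, 0.1])

```text
time: 2.5
tool_pos: [0.4249, 0.2293, 0.2873]
tcp_rot: [3.141, 0.007, -0.003]
wrist_force: [-0.3, -0.6, -0.2]
width: 0.548
grip_force: 0.0
```

```bash
python3 - <<'E'
from h import *
w=read_camera("wrist"); cv2.imwrite("pics/w1.png",w["color"]); print(readout.read_state()["tool_pos"],readout.read_state()["time"])
E
```

```text
[0.42535439 0.22796556 0.28790904] 2.55
```

View pics/w1.png

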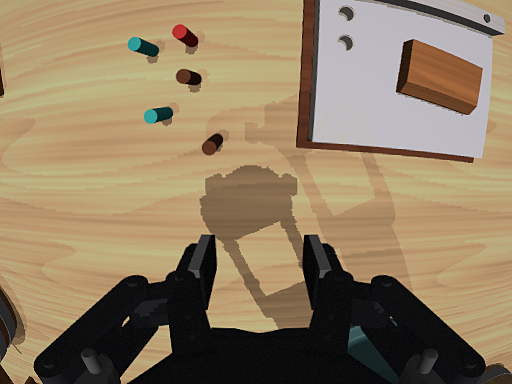

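The wrist view shows the dark dogs' tops at about (182,76) and (208,148), the bores at (346,13) and (345,43), and the board near (440,77). I'll turn these into positions.

```bash
python3 - <<'E'
from h import *
w=read_camera("wrist"); im=w["color"]; hsv=cv2.cvtColor(im,cv2.COLOR_BGR2HSV).astype(int)
# dogs: brightish brown top vs dark side
for n,(u,v) in dict(d1=(182,76),d2=(208,149)).items():
    print(n,onplane(w,u,v,.07,True).round(4))
    print(hsv[v-10:v+11:4,u-16:u+22:4,2])
# holes
sub=hsv[0:60,325:365]; m=((sub[...,2]<140)|(sub[...,1]>60)).astype(np.uint8)
n,l,st,ce=cv2.connectedComponentsWithStats(m)
for i in range(1,n):
    if st[i,4]>20: print("hole",st[i]+[325,0,0,0,0],(ce[i]+[325,0]).round(1))
for p in((345.5,13.5),(345,43)): print(onplane(w,*p,.044,True).round(4))
cv2.imwrite("pics/w1c.png",np.hstack([cv2.resize(im[50:170,150:240],(450,600),interpolation=2),cv2.resize(im[0:90,325:372],(313,600),interpolation=2)]))
E
```

```text
d1 [0.5312 0.3177 0.07  ]
[[190 191 191 190 190 190 189 190 190 190]
 [191 190 191 170  94 103 201 192 190 190]
 [191 189 197  90  91  98  22  19 177 190]
 [190 191 164  90  90  89  20  22  17 193]
 [190 190 193  81  96  78  23  21   5 193]
 [190 191 191 191 195 206 147 116 130 191]]
d2 [0.4438 0.2888 0.07  ]
[[189 192 190 192  26  36  30  20 155 180]
 [191 191 195  88  98  81  28  11 193 193]
 [192 193 172  90  88  91  10 122 191 192]
 [185 177 177  95  90  91 111 186 182 183]
 [178 179 182 171 112 193 188 190 190 193]
 [192 191 191 191 192 193 192 191 192 192]]
hole [338   7  15  14 123] [345.5  12.6]
hole [337  35  15  16 111] [345.2  41.7]
[0.6176 0.1205 0.044 ]
[0.5776 0.1216 0.044 ]
```

View pics/w1c.png

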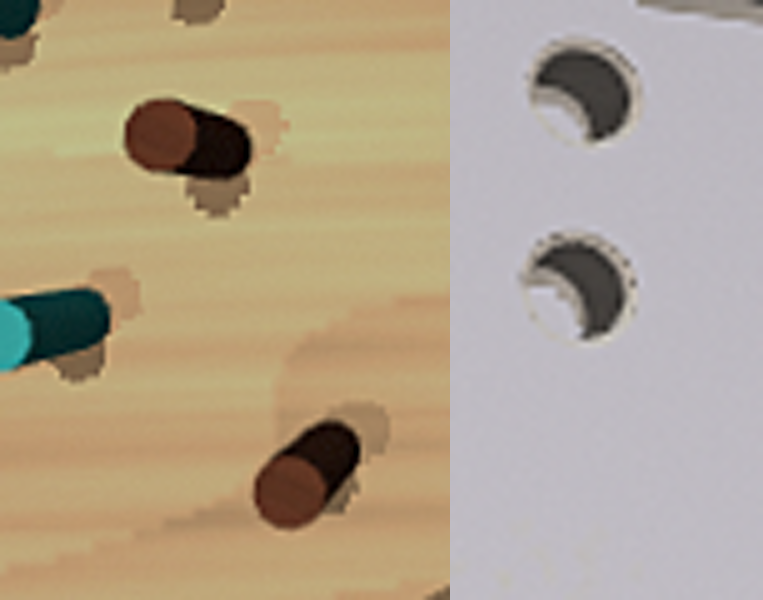

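Emit:
jog_arm(deltas=[0.106, -0.0895, 0.13, 0, 0, 0, 0.1, 0.106, -0.0895, 0.13, 0, 0, 0, 0.1, 0.106, -0.0895, 0.13, 0, 0, 0, 0.1, 0.106, -0.0895, 0.13, 0, 0, 0, 0.1, 0.106, -0.0895, 0.13, 0, 0, 0, 0.1, 0.106, -0.0895, 0.13, 0, 0, 0, 0.1])

```text
time: 3.2
tool_pos: [0.5321, 0.3153, 0.1576]
tcp_rot: [3.14, -0.002, -0.003]
wrist_force: [0.1, 0.4, -0.2]
width: 0.548
grip_force: 0.0
```

```bash
python3 - <<'E'
from h import *
s=readout.read_state(); w=read_camera("wrist"); im=w["color"]; print(s["tool_pos"],s["tcp_rot"])
hsv=cv2.cvtColor(im,cv2.COLOR_BGR2HSV).astype(int)
c=w; d=att(c).T@(np.array([.531,.3175,.07])-c["origin"]); t=np.arctan2(np.hypot(d[0],d[1]),d[2]); k=t/np.hypot(d[0],d[1])
u,v=c["cx"]+c["fx"]*k*d[0],c["cy"]+c["fy"]*k*d[1]; print("expected px",u,v)
u,v=int(u),int(v); x0,y0=u-50,v-50
S=im[y0:y0+100,x0:x0+100]; h=hsv[y0:y0+100,x0:x0+100]
m=((h[...,2]>65)&(h[...,2]<125)&(h[...,1]>90)).astype(np.uint8)
m=cv2.morphologyEx(m,cv2.MORPH_OPEN,np.ones((5,5)))
n,l,st,ce=cv2.connectedComponentsWithStats(m)
for i in range(1,n): print(st[i]+[x0,y0,0,0,0],(ce[i]+[x0,y0]).round(1),onplane(w,*(ce[i]+[x0,y0]),.07,True).round(4))
print(delta((.531,.3175,.055),0))
E
```

```text
[0.53207419 0.31529224 0.15758551] [ 3.13993098e+00 -2.43511927e-03 -3.20179006e-03]
expected px 256.7491572031689 203.72995445497622
[270 182  36  39 411] [292.9 198.4] [0.5352 0.2898 0.07  ]
[220 209  13  14 130] [226.6 214.9] [0.5217 0.3411 0.07  ]
[287 243  12  10  99] [292.7 247.5] [0.4924 0.2882 0.07  ]
[270 250   5   3  15] [272. 251.] [0.4893 0.3052 0.07  ]
(array([-0.0014, -0.0018,  0.1042]), array([ 0.01, -0.02, -0.08]))
```

```bash
python3 - <<'E'
from h import *
w=read_camera("wrist"); im=w["color"]; cv2.imwrite("pics/w2.png",cv2.resize(im[120:300,160:360],(667,600)))
E
```

```text
(no output)
```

View pics/w2.png

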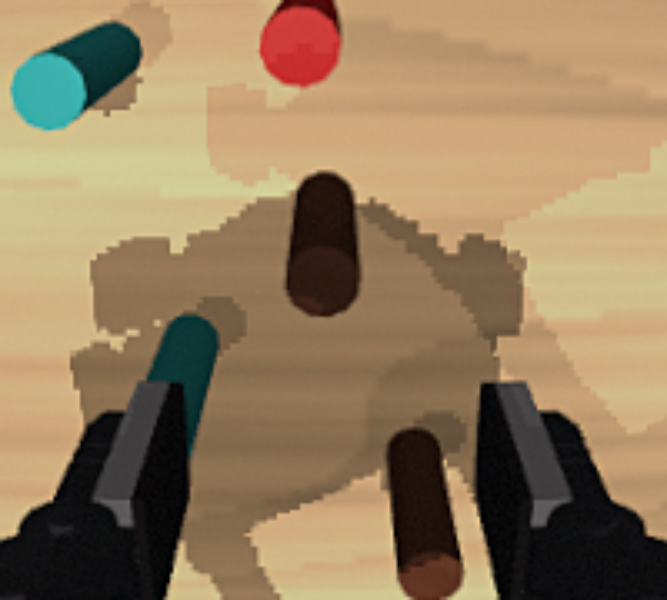

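The peg top at wrist px (256.9,204.3) matches the expected (256.7,203.7), and both fingers are clear of the turquoise peg. I'll descend and grip.

Emit:
jog_arm(deltas=[0, 0, 0.04, 0, 0, 0, 0.1, 0, 0, 0.08, 0, 0, 0, 0.1, 0, 0, 0.103, 0, 0, 0, 0.1, 0, 0, 0.103, 0, 0, 0, 0.1, 0, 0, 0.103, 0, 0, 0, -1, 0, 0, 0.103, 0, 0, 0, -1, 0, 0, 0.103, 0, 0, 0, -1, 0, 0, 0.103, 0, 0, 0, -1], squeeze=40)

```text
time: 4.1
tool_pos: [0.5339, 0.3182, 0.0589]
tcp_rot: [-3.139, -0.001, -0.008]
wrist_force: [-0.8, -1.0, 7.5]
width: 0.196
grip_force: 39.4
```

Emit:
jog_arm(deltas=[0, 0, 0, 0, 0, 0, -1, 0, 0, 0, 0, 0, 0, -1, 0, 0, 0, 0, 0, 0, -1])

```text
time: 4.4
tool_pos: [0.5339, 0.3182, 0.0589]
tcp_rot: [-3.139, -0.001, -0.008]
wrist_force: [-0.5, -1.9, 6.9]
width: 0.198
grip_force: 39.4
```

Emit:
jog_arm(deltas=[0, 0, -0.05, 0, 0, 0, -1, 0, 0, -0.1, 0, 0, 0, -1, 0.086, 0.197, -0.1, 0, 0, 0, -1, 0.086, 0.197, -0.1, 0, 0, 0, -1, 0.086, 0.197, -0.1, 0, 0, 0, -1, 0.086, 0.197, -0.1, 0, 0, 0, -1, 0.086, 0.197, -0.1, 0, 0, 0, -1, 0.086, 0.197, -0.1, 0, 0, 0, -1])

```text
time: 5.2
tool_pos: [0.6191, 0.1181, 0.1565]
tcp_rot: [-3.141, 0.005, -0.003]
wrist_force: [-0.6, 0.9, -0.1]
width: 0.201
grip_force: 39.3
```

Emit:
jog_arm(deltas=[0, 0, 0, 0, 0, 0, -1, 0, 0, 0, 0, 0, 0, -1])

```text
time: 5.4
tool_pos: [0.6172, 0.1217, 0.1555]
tcp_rot: [-3.141, -0.003, 0.0]
wrist_force: [-0.1, 0.3, -1.1]
width: 0.195
grip_force: 39.3
```

```bash
python3 - <<'E'
from h import *
s=readout.read_state(); w=read_camera("wrist"); im=w["color"]; print(s["tool_pos"],s["tcp_rot"],s["wrist_force"])
cv2.imwrite("pics/w3.png",cv2.resize(im[100:280,160:360],(667,600),interpolation=2))
E
```

```text
[0.61724769 0.12172665 0.15549681] [-3.14099258e+00 -2.62763549e-03  1.44587015e-04] [-0.12170748  0.28975849 -1.06330289]
```

View pics/w3.png

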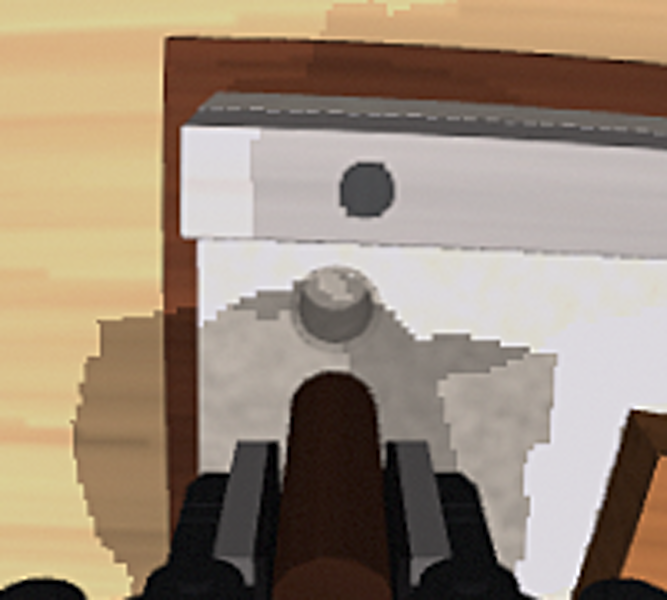

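The view shows the gripped peg upright between the pads, its foot's front edge at px (260,211.6). Bore 0's mouth is centred near px (260.6,192).

```bash
python3 - <<'E'
from h import *
w=read_camera("wrist"); P=lambda x,y:(160+x/3.335-.4,100+y/3.333-.4)
print("hole",onplane(w,*P(336,307),.044,True).round(4))
print("hole L,R,far,near",[onplane(w,*P(*p),.044,True).round(4)[:2] for p in((293,307),(379,307),(336,266),(336,349))])
for z in(.097,.100): print("foot front",onplane(w,*P(333,372),z,True).round(4)-[.009,0,0])
print("sides",[onplane(w,*P(*p),.1,True).round(4) for p in((289,420),(378,420))])
print("top mid(z=.167)",onplane(w,*P(331,560),.167,True).round(4))
print(readout.read_state()["tool_pos"],readout.read_state()["tcp_rot"])
E
```

```text
hole [0.6181 0.1214 0.044 ]
hole L,R,far,near [array([0.6181, 0.1323]), array([0.6181, 0.1106]), array([0.6289, 0.1215]), array([0.6068, 0.1214])]
foot front [0.6129 0.1222 0.097 ]
foot front [0.6141 0.1222 0.1   ]
sides [array([0.6127, 0.131 , 0.1   ]), array([0.6127, 0.1131, 0.1   ])]
top mid(z=.167) [0.6226 0.1225 0.167 ]
[0.61720457 0.12189428 0.15535522] [-3.14128295e+00 -3.86769392e-03  2.20260613e-04]
```

Emit:
jog_arm(deltas=[0.004, 0.0005, 0, 0, 0, 0, -1, 0.004, 0.0005, 0.03, 0, 0, 0, -1, 0.004, 0.0005, 0.047, 0, 0, 0, -1, 0.004, 0.0005, 0.052, 0, 0, 0, -1, 0.004, 0.0005, 0.056, 0, 0, 0, -1, 0.004, 0.0005, 0.06, 0, 0, 0, -1, 0.004, 0.0005, 0.064, 0, 0, 0, -1])

```text
time: 6.2
tool_pos: [0.6217, 0.1203, 0.0916]
tcp_rot: [-3.141, -0.0, 0.0]
wrist_force: [-1.8, 1.9, 1.5]
width: 0.202
grip_force: 39.4
```

Emit:
jog_arm(deltas=[0, 0, 0.006, 0, 0, 0, -1, 0, 0, 0.012, 0, 0, 0, -1, 0, 0, 0.017, 0, 0, 0, -1, 0, 0, 0.019, 0, 0, 0, -1, 0, 0, 0.021, 0, 0, 0, -1])

```text
time: 6.7
tool_pos: [0.6219, 0.1203, 0.0727]
tcp_rot: [-3.141, -0.0, 0.001]
wrist_force: [-11.2, 3.2, 25.0]
width: 0.2
grip_force: 41.8
```

Emit:
jog_arm(deltas=[0, 0, 0, 0, 0, 0, -0.1, 0, 0, 0, 0, 0, 0, -0.1, 0, 0, 0, 0, 0, 0, -0.1, 0, 0, -0.04, 0, 0, 0, -0.1, 0, 0, -0.08, 0, 0, 0, 0.1, 0, 0, -0.09, 0, 0, 0, 0.1])

```text
time: 7.3
tool_pos: [0.6253, 0.1199, 0.1655]
tcp_rot: [-3.141, -0.0, -0.014]
wrist_force: [0.6, 0.3, 0.7]
width: 0.546
grip_force: 0.0
```

Emit:
jog_arm(deltas=[-0.177, -0.168, 0, 0, 0, 0, 0.1, -0.177, -0.168, 0, 0, 0, 0, 0.1, -0.177, -0.168, 0, 0, 0, 0, 0.1, -0.177, -0.168, 0, 0, 0, 0, 0.1, -0.177, -0.168, 0, 0, 0, 0, 0.1, -0.177, -0.168, 0, 0, 0, 0, 0.1, -0.177, -0.168, 0, 0, 0, 0, 0.1, -0.177, -0.168, 0, 0, 0, 0, 0.1])

```text
time: 8.1
tool_pos: [0.4453, 0.2872, 0.16]
tcp_rot: [3.141, 0.0, 0.001]
wrist_force: [0.2, -0.3, -0.1]
width: 0.553
grip_force: 0.0
```

```bash
python3 - <<'E'
from h import *
s=readout.read_state(); c=w=read_camera("wrist"); im=w["color"]; print(s["tool_pos"],s["tcp_rot"],s["time"])
d=att(c).T@(np.array([.4438,.2888,.07])-c["origin"]); k=np.arctan2(np.hypot(d[0],d[1]),d[2])/np.hypot(d[0],d[1])
print("d2 exp px",c["cx"]+c["fx"]*k*d[0],c["cy"]+c["fy"]*k*d[1])
t=read_camera("top")
a=cv2.resize(im[150:270,190:330],(560,480),interpolation=2); b=cv2.resize(t["color"][145:200,192:240],(240,275),interpolation=2)
b=cv2.copyMakeBorder(b,0,480-275,0,0,0); cv2.imwrite("pics/w4.png",np.hstack([a,b]))
E
```

```text
[0.44533654 0.28715812 0.15997537] [3.14100555e+00 3.37478607e-04 5.12434784e-04] 8.1
d2 exp px 257.645785514969 203.4666316137866
```

View pics/w4.png

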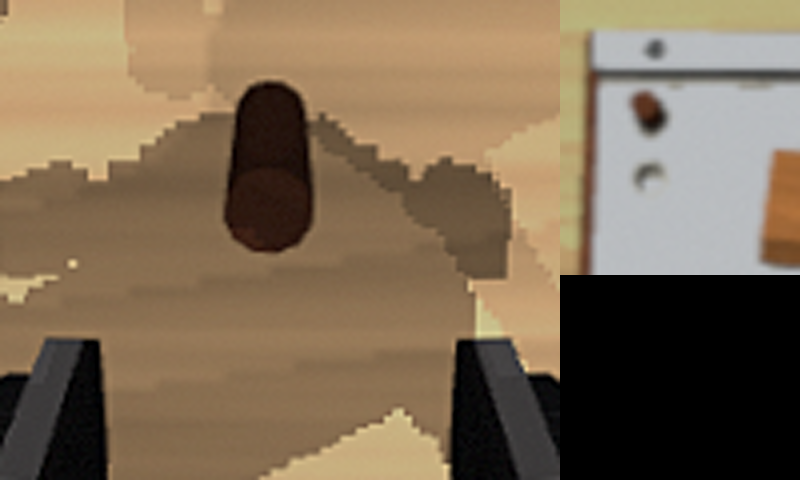

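Dog 1 stands in bore 0. Dog 2's top is at px (257,202), about 1 mm from expected. I'll descend and grip it.

Emit:
jog_arm(deltas=[0, 0, 0.04, 0, 0, 0, 0.1, 0, -0.001, 0.08, 0, 0, 0, 0.1, 0, -0.001, 0.103, 0, 0, 0, 0.1, 0, -0.001, 0.103, 0, 0, 0, 0.1, 0, -0.001, 0.103, 0, 0, 0, -1, 0, -0.001, 0.103, 0, 0, 0, -1, 0, -0.001, 0.103, 0, 0, 0, -1, 0, -0.001, 0.103, 0, 0, 0, -1])

```text
time: 9.0
tool_pos: [0.4463, 0.2894, 0.0592]
tcp_rot: [-3.14, -0.001, -0.005]
wrist_force: [0.2, -0.6, 3.8]
width: 0.195
grip_force: 39.3
```

Emit:
jog_arm(deltas=[0, 0, 0, 0, 0, 0, -1, 0, 0, 0, 0, 0, 0, -1])

```text
time: 9.2
tool_pos: [0.4463, 0.2894, 0.0592]
tcp_rot: [-3.14, -0.001, -0.005]
wrist_force: [0.8, -1.3, 6.4]
width: 0.196
grip_force: 39.5
```

Emit:
jog_arm(deltas=[0, 0, -0.05, 0, 0, 0, -1, 0, 0, -0.1, 0, 0, 0, -1, 0.134, 0.168, -0.1, 0, 0, 0, -1, 0.134, 0.168, -0.1, 0, 0, 0, -1, 0.134, 0.168, -0.1, 0, 0, 0, -1, 0.134, 0.168, -0.1, 0, 0, 0, -1, 0.134, 0.168, -0.1, 0, 0, 0, -1, 0.134, 0.168, -0.1, 0, 0, 0, -1])

```text
time: 10.0
tool_pos: [0.5799, 0.119, 0.1573]
tcp_rot: [-3.142, 0.005, -0.0]
wrist_force: [0.3, -0.2, -1.3]
width: 0.198
grip_force: 39.3
```

Emit:
jog_arm(deltas=[0, 0, 0, 0, 0, 0, -1, 0, 0, 0, 0, 0, 0, -1])

```text
time: 10.2
tool_pos: [0.5776, 0.122, 0.157]
tcp_rot: [-3.141, -0.003, 0.002]
wrist_force: [0.2, -0.4, 0.1]
width: 0.199
grip_force: 39.3
```

```bash
python3 - <<'E'
from h import *
s=readout.read_state(); w=read_camera("wrist"); im=w["color"]; print(s["tool_pos"],s["tcp_rot"],s["wrist_force"])
cv2.imwrite("pics/w5.png",cv2.resize(im[100:280,160:360],(667,600),interpolation=2))
E
```

```text
[0.57756344 0.12196218 0.1569535 ] [-3.14126454e+00 -2.67317377e-03  1.92542346e-03] [ 0.20305065 -0.42999834  0.13336154]
```

View pics/w5.png

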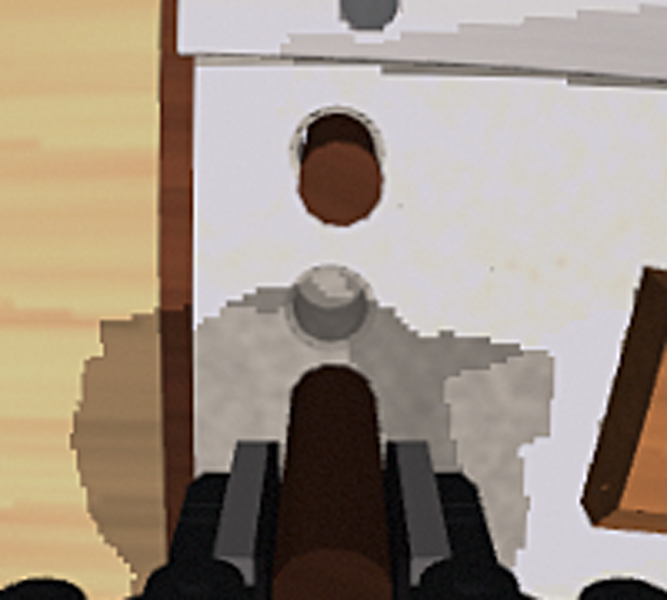

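Dog 1 sits in bore 0. Bore 1's mouth is centred at px (259,191.8) and the peg foot's front is at (259.5,210), so I need about +3 mm in x and 0.7 mm to the left.

Emit:
jog_arm(deltas=[0.003, -0.0007, 0, 0, 0, 0, -1, 0.003, -0.0007, 0.03, 0, 0, 0, -1, 0.003, -0.0007, 0.047, 0, 0, 0, -1, 0.003, -0.0007, 0.052, 0, 0, 0, -1, 0.003, -0.0007, 0.056, 0, 0, 0, -1, 0.003, -0.0007, 0.06, 0, 0, 0, -1, 0.003, -0.0007, 0.064, 0, 0, 0, -1])

```text
time: 10.95
tool_pos: [0.5811, 0.1221, 0.0938]
tcp_rot: [-3.141, -0.001, 0.002]
wrist_force: [-4.7, 1.7, 2.1]
width: 0.192
grip_force: 39.5
```

Emit:
jog_arm(deltas=[-0.001, 0, 0.006, 0, 0, 0, -1, -0.001, 0, 0.012, 0, 0, 0, -1, -0.001, 0, 0.018, 0, 0, 0, -1, -0.001, 0, 0.021, 0, 0, 0, -1, -0.001, 0, 0.023, 0, 0, 0, -1])

```text
time: 11.45
tool_pos: [0.5808, 0.122, 0.073]
tcp_rot: [-3.141, -0.0, 0.001]
wrist_force: [-14.4, 0.1, 28.0]
width: 0.196
grip_force: 42.2
```

Emit:
jog_arm(deltas=[0, 0, 0, 0, 0, 0, -0.1, 0, 0, 0, 0, 0, 0, -0.1, 0, 0, 0, 0, 0, 0, -0.1, 0, 0, -0.05, 0, 0, 0, -0.1, 0, 0, -0.1, 0, 0, 0, 0.1, 0, 0, -0.15, 0, 0, 0, 0.1])

```text
time: 12.05
tool_pos: [0.5806, 0.1211, 0.2211]
tcp_rot: [3.141, 0.0, -0.001]
wrist_force: [1.5, -0.1, 0.5]
width: 0.551
grip_force: 0.0
```

Emit:
jog_arm(deltas=[-0.12, 0.12, -0.04, 0, 0, 0, 0.1, -0.12, 0.12, -0.04, 0, 0, 0, 0.1, -0.12, 0.12, -0.04, 0, 0, 0, 0.1, -0.12, 0.12, -0.04, 0, 0, 0, 0.1, -0.12, 0.12, -0.04, 0, 0, 0, 0.1, -0.12, 0.12, -0.04, 0, 0, 0, 0.1, -0.12, 0.12, -0.04, 0, 0, 0, 0.1])

```text
time: 12.75
tool_pos: [0.4615, 0.0018, 0.26]
tcp_rot: [-3.141, -0.001, -0.0]
wrist_force: [-0.2, -0.4, 0.1]
width: 0.552
grip_force: 0.0
```

```bash
python3 - <<'E'
from h import *
s=readout.read_state(); w=read_camera("wrist"); im=w["color"]; print(s["tool_pos"],s["tcp_rot"],s["time"],s["wrist_force"])
cv2.imwrite("pics/w6.png",cv2.resize(im[0:250,120:450],(792,600),interpolation=2))
E
```

```text
[0.46150266 0.00183928 0.25996756] [-3.14132832e+00 -1.07153544e-03 -2.97732556e-04] 12.75 [-0.22387311 -0.40030628  0.07008423]
```

View pics/w6.png

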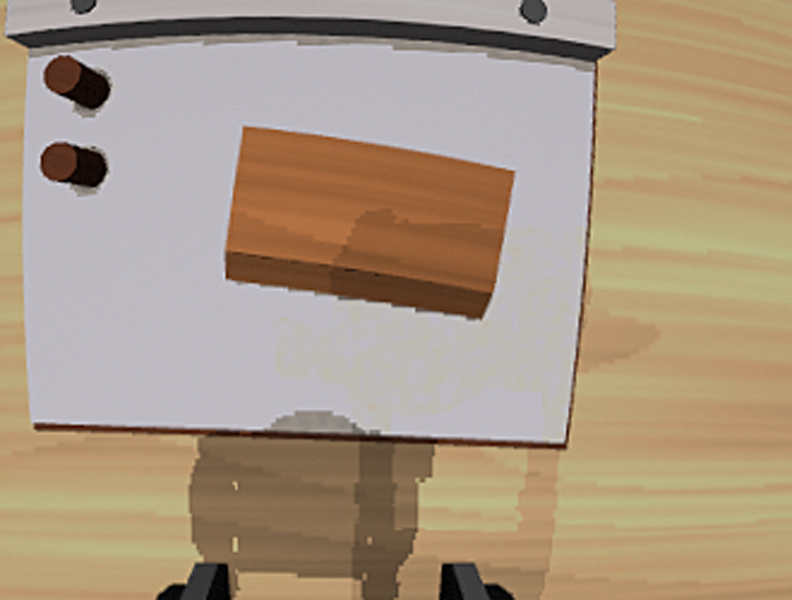

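Both dogs stand home in the bores. In this crop the board's top corners are at (244,127) and (514,171), and its bevel foot runs from (226,279) to (482,319). The bed's near corners are at (35,428) and (565,447).

```bash
python3 - <<'E'
from h import *
w=read_camera("wrist"); P=lambda x,y:(120+x/2.4-.3,y/2.4-.3)
q=lambda x,y,z:onplane(w,*P(x,y),z,True)[:2].round(4)
A=dict(bed_nl=(35,426,.044),bed_nr=(567,446,.044),fence_l=(8,36,.074),fence_r=(612,49,.074),b_fl=(244,127,.072),b_fr=(514,171,.072),b_bl=(226,252,.072),b_br=(491,292,.072),b_ll=(226,279,.058),b_lr=(482,319,.058),dog0=(63,75,.084),dog1=(59,161,.084))
V={k:q(*v) for k,v in A.items()}
for k,v in V.items(): print(k,v)
yaw=lambda a,b:np.arctan2(-(a-b)[0],(a-b)[1]).round(4)
print("yaw bed",yaw(V["bed_nl"],V["bed_nr"]),"fence",yaw(V["fence_l"],V["fence_r"]),"board",yaw(V["b_fl"],V["b_fr"]),yaw(V["b_bl"],V["b_br"]),yaw(V["b_ll"],V["b_lr"]))
d=V["dog0"]-V["dog1"];print("dogs",np.arctan2(d[1],d[0]),np.hypot(*d))
E
```

```text
bed_nl [0.4467 0.1608]
bed_nr [ 0.4359 -0.1181]
fence_l [0.6429 0.1531]
fence_r [ 0.6326 -0.1219]
b_fl [0.5884 0.0418]
b_fr [ 0.5708 -0.0759]
b_bl [0.533  0.0502]
b_br [ 0.516  -0.0667]
b_ll [0.5201 0.0525]
b_lr [ 0.502 -0.066]
dog0 [0.6167 0.1205]
dog1 [0.5775 0.1223]
yaw bed -0.0387 fence -0.0374 board -0.1484 -0.1444 -0.1516
dogs -0.045886135208935815 0.03924130476933713
```

Emit:
jog_arm(deltas=[0.0114, 0.0113, 0.05, 0, 0, 2.2, 0.1, 0.0114, 0.0113, 0.1, 0, 0, 2.2, 0.1, 0.0114, 0.0113, 0.15, 0, 0, 2.2, 0.1, 0.0114, 0.0113, 0.18, 0, 0, 2.2, 0.1, 0.0114, 0.0113, 0.195, 0, 0, 2.2, 0.1, 0.0114, 0.0113, 0.195, 0, 0, 2.2, 0.1])

```text
time: 13.45
tool_pos: [0.4696, -0.009, 0.0616]
tcp_rot: [-3.141, 0.058, 0.012]
wrist_force: [0.2, 0.3, -0.1]
width: 0.548
grip_force: 0.0
```

Emit:
jog_arm(deltas=[0.015, 0, -0.002, 0, 0, 0, 0.1, 0.028, 0, -0.002, 0, 0, 0, 0.1, 0.038, 0, -0.002, 0, 0, 0, 0.1, 0.048, 0, -0.002, 0, 0, 0, 0.1, 0.058, 0, -0.002, 0, 0, 0, 0.1, 0.068, 0, -0.002, 0, 0, 0, 0.1, 0.075, 0, -0.002, 0, 0, 0, 0.1, 0.079, 0, -0.002, 0, 0, 0, 0.1])

```text
time: 14.25
tool_pos: [0.5519, -0.013, 0.0673]
tcp_rot: [3.141, -0.06, 0.0]
wrist_force: [-1.0, -0.1, 0.6]
width: 0.552
grip_force: 0.7
```

```bash
cat >> h.py <<'E'
YJ=-.039; J=np.array([.554,.0184]); RJ=np.array([[np.cos(YJ),-np.sin(YJ)],[np.sin(YJ),np.cos(YJ)]])
def board():
    c=read_camera("top"); im=c["color"]; hsv=cv2.cvtColor(im,cv2.COLOR_BGR2HSV).astype(int)
    m=np.zeros(im.shape[:2],np.uint8); m[158:215,216:284]=((hsv[...,1]>130)&(hsv[...,2]>95))[158:215,216:284]
    m=cv2.morphologyEx(m,cv2.MORPH_OPEN,np.ones((3,3)))
    cnt=max(cv2.findContours(m,0,2)[0],key=cv2.contourArea); r=cv2.minAreaRect(cnt)
    q=np.array([(RJ.T@(onplane(c,*p,.072)[:2]-J)) for p in cv2.boxPoints(r)]); print("px",np.round(r[0],1),np.round(r[1],1),r[2]); print((q*1000).round(1))
def tcpj():
    s=readout.read_state(); print("TCP jig",(RJ.T@(s["tool_pos"][:2]-J)*1000).round(1),s["tool_pos"][2].round(4),"F",s["wrist_force"].round(1),s["tcp_rot"].round(3),s["time"])
E
python3 -c "
from h import *
tcpj(); board()"
```

```text
TCP jig [ -0.8 -31.4] 0.0673 F [-1.  -0.1  0.6] [ 3.141 -0.06   0.   ] 14.25Traceback (most recent call last):
  File "<string>", line 3, in <module>
    tcpj(); board()
            ~~~~~^^
  File "h.py", line 29, in board
    cnt=max(cv2.findContours(m,0,2)[0],key=cv2.contourArea); r=cv2.minAreaRect(cnt)
ValueError: max() iterable argument is empty
```

Emit:
jog_arm(deltas=[-0.02, 0, 0, 0, 0, 0, 0.1, -0.02, 0, -0.05, 0, 0, 0, -1, 0, 0.05, -0.09, 0, 0, 0, -1, 0.045, 0.099, -0.09, 0, 0, 0, -1, 0.045, 0.099, -0.09, 0, 0, 0, -1, 0.045, 0.099, -0.09, 0, 0, 0, -1, 0.045, 0.099, -0.09, 0, 0, 0, -1])

```text
time: 15.0
tool_pos: [0.5921, -0.1139, 0.157]
tcp_rot: [-3.14, 0.062, 0.001]
wrist_force: [-0.4, 0.7, -1.1]
width: -0.002
grip_force: 0.0
```

```bash
python3 - <<'E'
from h import *
tcpj(); print(readout.read_state()["width"])
w=read_camera("wrist"); im=w["color"]; hsv=cv2.cvtColor(im,cv2.COLOR_BGR2HSV).astype(int)
m=((hsv[...,0]<16)&(hsv[...,1]>130)&(hsv[...,2]>60)).astype(np.uint8); m=cv2.morphologyEx(m,cv2.MORPH_OPEN,np.ones((5,5)))
cs=[c for c in cv2.findContours(m,0,2)[0] if cv2.contourArea(c)>300]
for c in cs:
    a=cv2.approxPolyDP(c,4,True)[:,0]; print(cv2.contourArea(c))
    for p in a: print(p,(RJ.T@(onplane(w,*p,.072,True)[:2]-J)*1000).round(1))
E
```

```text
TCP jig [  43.3 -130.7] 0.157 F [-0.4  0.7 -1.1] [-3.14e+00  6.20e-02  1.00e-03] 15.0
-0.0022217276191889962
9489.5
[201 155] [ 81.1 -87.6]
[ 68 160] [80.7 30.7]
[ 78 221] [25.1 31.8]
[ 88 228] [18.7 22. ]
[206 232] [ 19.1 -87.8]
4588.5
[283 191] [  53.4 -147.9]
[285  96] [ 123.3 -148.2]
[145 100] [123.6 -46.4]
[ 18 117] [123.4  87.3]
[ 19 128] [113.2  87.4]
[159 113] [113.3 -57.1]
[270 111] [ 112.6 -137.7]
[271 184] [  58.9 -138.9]
```

Emit:
jog_arm(deltas=[0.002, 0, 0.045, 0, 0, 0, -1, 0.002, 0, 0.086, 0, 0, 0, -1, 0.002, -0.01, 0.088, 0, 0, 0, -1, 0.002, -0.02, 0.088, 0, 0, 0, -1, 0.002, -0.03, 0.088, 0, 0, 0, -1, 0.002, -0.04, 0.088, 0, 0, 0, -1, 0.002, -0.05, 0.088, 0, 0, 0, -1, 0.002, -0.06, 0.088, 0, 0, 0, -1])

```text
time: 15.85
tool_pos: [0.5979, -0.0529, 0.0711]
tcp_rot: [3.14, -0.059, 0.005]
wrist_force: [0.2, -1.1, 0.6]
width: -0.003
grip_force: 0.7
```

Emit:
jog_arm(deltas=[0, -0.01, 0, 0, 0, 0, -1, 0, -0.018, 0, 0, 0, 0, -1, 0, -0.024, 0, 0, 0, 0, -1, 0, -0.028, 0, 0, 0, 0, -1])

```text
time: 16.25
tool_pos: [0.5977, -0.0251, 0.0692]
tcp_rot: [3.141, -0.059, -0.0]
wrist_force: [0.2, -1.3, 0.2]
width: 0.002
grip_force: 0.8
```

```bash
python3 -c "
from h import *
tcpj()"
```

```text
TCP jig [ 45.3 -41.8] 0.0692 F [ 0.2 -1.3  0.2] [ 3.141 -0.059 -0.   ] 16.25
```

Keep going in small steps until it contacts the dogs.

Emit:
jog_arm(deltas=[0, -0.002, 0, 0, 0, 0, -1, 0, -0.004, 0, 0, 0, 0, -1, 0, -0.005, 0, 0, 0, 0, -1])

```text
time: 16.55
tool_pos: [0.5978, -0.0207, 0.0691]
tcp_rot: [3.141, -0.06, -0.0]
wrist_force: [0.2, -0.9, 0.5]
width: 0.001
grip_force: 0.7
```

Emit:
jog_arm(deltas=[0, -0.002, 0, 0, 0, 0, -1, 0, -0.004, 0, 0, 0, 0, -1, 0, -0.004, 0, 0, 0, 0, -1])

```text
time: 16.85
tool_pos: [0.5983, -0.0194, 0.0695]
tcp_rot: [3.137, -0.058, 0.001]
wrist_force: [-0.4, -11.2, 1.9]
width: -0.003
grip_force: 5.5
```

Emit:
jog_arm(deltas=[0, 0.012, 0, 0, 0, 0, -1, 0, 0.012, -0.05, 0, 0, 0, -1, 0, 0.012, -0.09, 0, 0, 0, 0.1, -0.04, -0.03, -0.09, 0, 0, 0, 0.1, -0.08, -0.066, -0.09, 0, 0, 0, 0.1, -0.08, -0.066, -0.09, 0, 0, 0, 0.1, -0.08, -0.066, -0.05, 0, 0, 0, 0.1, -0.08, -0.066, -0.01, 0, 0, 0, 0.1])

```text
time: 17.65
tool_pos: [0.5222, 0.053, 0.0803]
tcp_rot: [-3.14, 0.058, -0.009]
wrist_force: [0.2, 0.2, -0.4]
width: 0.553
grip_force: 0.0
```

Emit:
jog_arm(deltas=[0, 0, 0, 0, 0, 0, 0.1, 0, 0, 0, 0, 0, 0, 0.1])

```text
time: 17.85
tool_pos: [0.5198, 0.0522, 0.0787]
tcp_rot: [-3.141, 0.06, 0.004]
wrist_force: [-0.0, -1.0, -0.0]
width: 0.553
grip_force: 0.0
```

```bash
python3 - <<'E'
from h import *
tcpj(); print(readout.read_state()["width"])
w=read_camera("wrist"); im=w["color"]; hsv=cv2.cvtColor(im,cv2.COLOR_BGR2HSV).astype(int)
m=((hsv[...,0]<16)&(hsv[...,1]>130)&(hsv[...,2]>90)).astype(np.uint8); m=cv2.morphologyEx(m,cv2.MORPH_OPEN,np.ones((5,5)))
for c in [c for c in cv2.findContours(m,0,2)[0] if cv2.contourArea(c)>1500]:
    a=cv2.approxPolyDP(c,5,True)[:,0]; print(cv2.contourArea(c))
    for p in a: print(p,(RJ.T@(onplane(w,*p,.072,True)[:2]-J)*1000).round(1))
E
```

```text
TCP jig [-35.5  32.4] 0.0787 F [-0. -1. -0.] [-3.141  0.06   0.004] 17.85
0.5531134432609847
36135.0
[380  24] [ 81.4 -22.6]
[258  15] [81.3 33.5]
[122  27] [81.1 97.1]
[125 143] [24.7 97.5]
[136 144] [24.  91.6]
[129 149] [21.7 95.6]
[138 163] [14.7 91.4]
[364 162] [ 15.1 -16.9]
[372 143] [ 24.3 -20.2]
[333 142] [24.2 -0.9]
[376 141] [ 25.4 -22.2]
```

Emit:
jog_arm(deltas=[0.02, 0, 0, 0, 0, 0, 0.1, 0.032, 0, 0, 0, 0, 0, 0.1, 0.038, 0, 0, 0, 0, 0, 0.1, 0.041, 0, 0, 0, 0, 0, 0.1, 0.043, 0, 0, 0, 0, 0, 0.1, 0.044, 0, 0, 0, 0, 0, 0.1, 0.044, 0, 0, 0, 0, 0, 0.1])

```text
time: 18.6
tool_pos: [0.5642, 0.0507, 0.0792]
tcp_rot: [3.141, -0.06, -0.001]
wrist_force: [0.8, -0.7, 0.9]
width: 0.547
grip_force: 0.0
```

```bash
python3 -c "
from h import *
tcpj()"
```

```text
TCP jig [ 8.9 32.7] 0.0792 F [ 0.8 -0.7  0.9] [ 3.141e+00 -6.000e-02 -1.000e-03] 18.6
```

Emit:
jog_arm(deltas=[0.002, 0, 0, 0, 0, 0, 0.1, 0.004, 0, 0, 0, 0, 0, 0.1, 0.006, 0, 0, 0, 0, 0, 0.1, 0.006, 0, 0, 0, 0, 0, 0.1])

```text
time: 19.0
tool_pos: [0.5678, 0.0505, 0.079]
tcp_rot: [3.141, -0.06, -0.011]
wrist_force: [-8.9, 0.4, 9.4]
width: 0.547
grip_force: 6.3
```

Emit:
jog_arm(deltas=[0.001, 0, 0, 0, 0, 0, 0.1, 0.002, 0, -0.0005, 0, 0, 0, 0.1, 0.003, 0, -0.001, 0, 0, 0, 0.1, 0.003, 0, -0.001, 0, 0, 0, 0.1])

```text
time: 19.4
tool_pos: [0.568, 0.0505, 0.0791]
tcp_rot: [3.141, -0.06, -0.02]
wrist_force: [-14.5, 0.3, 9.4]
width: 0.549
grip_force: 8.8
```

```bash
python3 - <<'E'
from h import *
tcpj()
w=read_camera("wrist"); im=w["color"]; hsv=cv2.cvtColor(im,cv2.COLOR_BGR2HSV).astype(int)
m=((hsv[...,0]<16)&(hsv[...,1]>130)&(hsv[...,2]>90)).astype(np.uint8); m=cv2.morphologyEx(m,cv2.MORPH_OPEN,np.ones((5,5)))
for c in [c for c in cv2.findContours(m,0,2)[0] if cv2.contourArea(c)>1500]:
    for p in cv2.approxPolyDP(c,5,True)[:,0]: print(p,(RJ.T@(onplane(w,*p,.072,True)[:2]-J)*1000).round(1))
E
```

```text
TCP jig [12.7 32.6] 0.0791 F [-14.5   0.3   9.4] [ 3.141 -0.06  -0.02 ] 19.4
[125 120] [83.9 96.6]
[136 225] [29.7 97.4]
[149 238] [22.3 91.1]
[190 239] [22.6 68.5]
[232 219] [34.1 46.4]
[273 218] [34.7 26.4]
[327 238] [23.2 -1.5]
[358 237] [ 23.3 -18.3]
[367 228] [ 28.4 -22.6]
[376 119] [ 83.9 -21.1]
[91 63] [113.7 114.3]
[91 69] [110.6 114.4]
[166  58] [111.2  74.8]
[304  57] [110.2  13.7]
[490  82] [110.9 -91.9]
[426  63] [113.7 -47.2]
[310  49] [114.  11.]
[201  49] [114.1  58.6]
```

Emit:
jog_arm(deltas=[0, 0, 0, 0, 0, 0, 0.1, 0, 0, 0, 0, 0, 0, 0.1, 0, 0, 0, 0, 0, 0, 0.1])

```text
time: 19.75
tool_pos: [0.5679, 0.0505, 0.0791]
tcp_rot: [3.141, -0.06, -0.02]
wrist_force: [-15.2, 0.5, 10.5]
width: 0.551
grip_force: 8.7
```

The push is steady at about 18 N and roughly 35° down, and the board is against the fence and dogs. I'm handing in.

```bash
python3 -c "
from h import *
print(finish_job())"
```

```text
the job is handed in; nothing more can be done
None
```

I handed the job in at about 20 s. Both dogs are home in the bores, and the board is flush at the fence and against the dogs, still held by a steady push of about 18 N at 35° down; the judge returned no verdict.

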